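# Pin the rest arm into its clevis bracket

### The arm

A 7-joint arm with a two-finger parallel gripper is mounted at the origin on the work surface. World frame = base frame: x ahead of the robot, y to its left, z up, the work surface at z = 0. Lengths are in m, angles in rad, forces in N, time in s.
With the tool pointing down it reaches from about 0.425 to 0.925 m from the base axis. Payload 6.8 kg.
Tool frame: the origin (TCP) lies on the front face of the gripper's body, between the roots of the fingers; the fingertips stand 73 mm ahead of it and the grasp point (between the pads) lies 54 mm ahead of it; z points along the fingers, y is the line along which they close (so a half turn about z gives the same grasp; the last joint's range is limited). The gripper opens to 85 mm and grips with 20 to 120 N. Pads are 22 mm wide; open, the fingers measure 114 mm over their backs; the gripper's body (76 mm by 85 mm) begins 54 mm behind the grasp point. The pads swing forward as they close: fully open they stand 13 mm farther back than shut.
Start: joints at [1.111, 0.477, 0.022, 1.555, -0.011, 1.109, -0.083], TCP at [0.233, -0.634, 0.304] pointing down, gripper open.
Joint ranges: [-2.96, 2.96], [-0.34, 2.1], [-1.41, 1.46], [0.24, 2.44], [-1.37, 4.51], [0.17, 1.92], [-2.96, 2.96]. Speed limits (rad/s): [2.39, 2.39, 3.14, 3.14, 3.14, 3.14, 3.14].

### API

Orientations are given as a unit quaternion [w, x, y, z].
In Python, from station import bot, optics gives the robot as it stands.
- The arm moves only by the tool drive_tool, never from a script. Its argument "deltas" is a list of rows, each an object with "gripper": the closure in counts, from 0 (fully open) to 255 (shut); "offset": the shift along the tool's x, y, z in units of 1000 mm (1.0 is 1000 mm), a list of three; "angular": the turn, a rotation vector about the tool's x, y, z in units of 45 degrees (1.0 is 45 degrees), a list of three. In form: [{"gripper": gripper, "offset": [dx, dy, dz], "angular": [rx, ry, rz]}, ...]. A call has 1 to 5 rows; each row is the pose to reach, as a shift and turn from the pose commanded when the call began, along the tool's axes at that moment; what a row does not reach only later rows make up. A row lasts 1/10 s, in which the tool goes at most 50 mm and 8.59 degrees, less where a joint would pass 70% of its speed; a pose out of reach is approached as far as the arm can. A call with a number of a shift or a turn outside -1 to 1 is refused whole. A call with a gripper value outside its range is refused whole. The fingers move at their own pace and stop on an object; "grip_force" is the grip in N (left out, the last holds). Time passes only in rows, so rows that repeat a pose let the fingers close. It gives the time, the measured TCP pose, the force, the opening and the grip force at its end, in the units of the state.
- bot.get_obs(): the state, without advancing time (a new reading comes with each control period).
- optics.read_camera(name): name is "scene" or "top"; returns the picture (480x640x3 uint8, blue, green, red); there is no depth.
- optics.camera_model(name): a dict with "fx", "fy", "cx", "cy" (pixels), "cam_to_world" (4x4, takes a point from camera to world coordinates). Camera axes: x right, y up, looking along -z (the intrinsics and any distortion apply to the point x, -y, -z); pixel columns grow to the right and rows downward; lengths in m; the calibration is good to about 2 mm. A picture is of the moment at which its call begins. camera_model takes no time and is no camera call.
- bot.hand_in(): hands the job in; it is judged then, once.
The state is a dict: "t": time; "q": joint angles; "joint_vel": joint speeds; "joint_torque": joint torques, N m; "eef_pos": TCP position; "tool_rot": TCP orientation; "contact_force": force on the tool from outside, world axes, zero at the start; "torque": the same for the moment, N m; "gripper_width": opening from 0.0 (shut) to 1.0 (fully open); "grasp_force": force on a finger pad.
Only numpy, scipy, OpenCV 4.12 (cv2) and the standard library are available. Lean on these libraries where they do the work, as an engineer would, in place of code of your own. Each camera call takes 0.05 s, during which the arm holds its last target. There are 200 camera calls.

### The job

Two steel brackets stand on the bench; one of them has the wooden rest arm slotted between its ears. Take the long pin, the tallest one standing in the wooden pin rack, by its black knob and lower it (do not drop it) down through the upper ear, the arm and the lower ear of that bracket, until its flange sits flat on the upper ear, then let go.

Things in the scene. Friction and masses are not known exactly. Their poses are not given: they have to be found in the camera images.
- long_pin: Steel pin, 0.3 kg, upright in one of 3 holes (85 mm apart) of a wooden rack 65 mm high; its knob stands highest of the three (the other pins are over 40 mm shorter). Origin: centre of its black knob (36 mm diameter, 46 high), to be gripped from above; z up along the pin. Flange 56 mm wide, 5 thick, underside 28 mm below the origin; then the shank, 16 mm diameter, 110 long.
- pin_tip (a point): The bottom end of the long pin's shank, on its axis, 138 mm below the pin's origin, with a 6 mm chamfer. It starts 60 mm deep in its rack hole (18 mm wide), so lift the pin straight up.
- upper_hole (a point): Centre of the hole in the upper ear of the bracket with the arm, at its top face, 130 mm above the bench; z up, x along the arm. Fixed dark steel bracket: two level ears (90 x 90, 10 mm thick) joined by an upright plate at the robot's side. All holes are 32 mm wide, 8 mm play round the pin. A like bracket without an arm stays empty.
- lower_hole (a point): Centre of the hole in the lower ear of the same bracket, at its top face, 60 mm above the bench, straight below upper_hole. The arm (wood, 56 mm wide, 22 thick, reaching 205 mm from the hole) lies on this ear, its eye in line. The pin fully home ends 40 mm below this point.

How it is judged:
At the end, for the whole second after the job is handed in: The long pin stands at rest, within 10 degrees of upright, through both ears and the arm of the bracket that holds the arm: its tip at least 32 mm below the lower ear's top face and within 14 mm of the hole axis, its flange down on the upper ear (to within 8 mm), knob within 18 mm of the axis (horizontal distance between pin_tip and lower_hole below 0.014 m and z of pin_tip in the frame of lower_hole below -0.032 m and horizontal distance between long_pin and upper_hole below 0.018 m and z of long_pin in the frame of upper_hole below 0.036 m and angle between long_pin's own z axis and vertical below 0.175 rad and linear speed of long_pin below 0.03 m/s); the robot touches nothing.
It fails at once if the pin is dropped: it falls into the bracket's holes at more than 0.6 m/s (horizontal distance between pin_tip and upper_hole below 0.02 m and z of pin_tip in the frame of upper_hole below 0 m and linear speed of long_pin above 0.6 m/s).
It also fails if it takes over 42 s, if anything falls off the work surface, if the arm or the gripper's body presses on something with over 40 N, if the wrist force passes 120 N, or if a joint passes its speed limit or range.

## Working session

There is one attempt and no reset: what is moved stays moved. The work goes in short steps, Python scripts to look and compute and a tool call to move; the robot and the scene stay as the last step left them, time stands still between calls to the robot, and variables do not carry over. Pictures are saved under pics/ and viewed, at most 10 in all, crops included, and the job is handed in when it is done.

Besides the shell and the picture viewer there is one more tool, called after "Emit:" as name(argument=value, ...) on one line, values as JSON. drive_tool: Moves the arm, as the interface text tells. Its arguments: {"type":"object","properties":{"deltas":{"type":"array"},"grip_force":{"type":"number"}},"required":["deltas"]}

```bash
mkdir -p pics; python3 - <<'E'
from station import bot, optics
import cv2, numpy as np
for n in("scene","top"):
    cv2.imwrite(f"pics/{n}0.png",optics.read_camera(n)); m=optics.camera_model(n); print(n,m)
o=bot.get_obs(); print(o["t"],o["eef_pos"],o["tool_rot"])
E
```

```text
scene {'fx': 539.6680619159089, 'fy': 539.6680619159089, 'cx': 323.0078547604247, 'cy': 232.4514731146808, 'cam_to_world': array([[ 0.34710785, -0.70626407,  0.61701476,  1.11240652],
       [ 0.93770947,  0.25103369, -0.24017293, -0.2330339 ],
       [ 0.01473402,  0.66194649,  0.74940627,  0.84491614],
       [ 0.        ,  0.        ,  0.        ,  1.        ]])}
top {'fx': 444.81287397769904, 'fy': 444.81287397769904, 'cx': 319.6722846953183, 'cy': 244.42838973974136, 'cam_to_world': array([[ 0.01648379,  0.98914732, -0.14599952,  0.35070698],
       [-0.99926439,  0.0213541 ,  0.03185411, -0.00512768],
       [ 0.0346261 ,  0.14536704,  0.98877169,  1.0763554 ],
       [ 0.        ,  0.        ,  0.        ,  1.        ]])}
0.1 [ 0.2324599  -0.63326937  0.30302207] [-7.99698673e-04  9.84565440e-01  1.75014905e-01 -1.92945880e-04]
```

View pics/scene0.png

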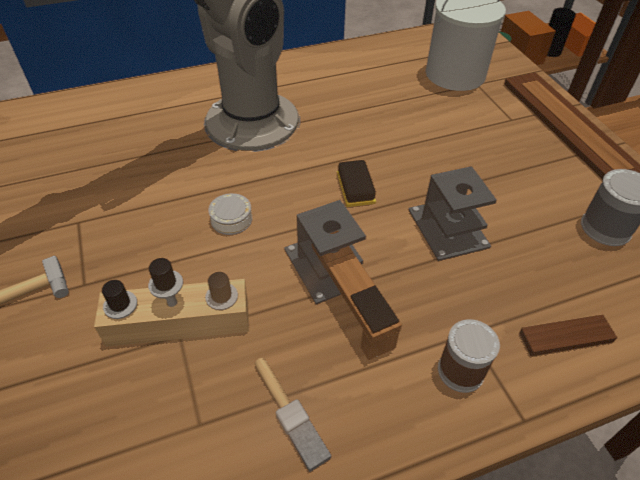

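View pics/top0.png

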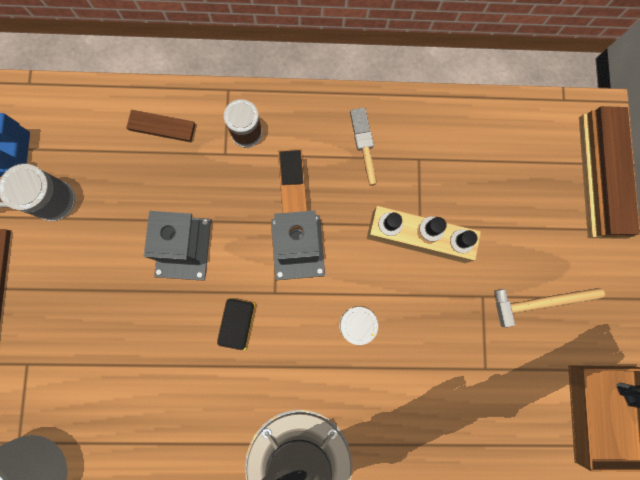

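The top-camera view shows the rack at about (425,232) and the armed bracket's ear at (296,232), with its arm pointing up. In the scene view the tallest knob is the middle one at (163,272) and the armed bracket's hole is at (332,227).

```bash
cat > h.py <<'E'
import numpy as np, cv2
from station import bot, optics
def ray(n,p):
    m=optics.camera_model(n); T=m["cam_to_world"]
    d=T[:3,:3]@np.array([(p[0]-m["cx"])/m["fx"],-(p[1]-m["cy"])/m["fy"],-1]); return T[:3,3],d
def plane(n,p,z):
    o,d=ray(n,p); return o+d*(z-o[2])/d[2]
def tri(ps,pt):
    (a,u),(b,v)=ray("scene",ps),ray("top",pt)
    s=np.linalg.lstsq(np.c_[u,-v],b-a,rcond=None)[0]; P,Q=a+u*s[0],b+v*s[1]
    return (P+Q)/2,np.linalg.norm(P-Q)
def blob(img,seed,r,thr,lo=0):
    x,y=seed; g=img[y-r:y+r,x-r:x+r].max(2); m=((g<thr)&(g>=lo)).astype(np.uint8)
    n,l,s,c=cv2.connectedComponentsWithStats(m)
    k=l[r,r]; b=s[k]; return np.array([b[0]+b[2]/2-.5+x-r,b[1]+b[3]/2-.5+y-r]),c[k]+[x-r,y-r],b
E
python3 - <<'E'
from h import *
S,T=cv2.imread("pics/scene0.png"),cv2.imread("pics/top0.png")
bs=blob(S,(162,272),30,60); bt=blob(T,(436,227),25,60)
print(bs,bt)
print("knob",tri(bs[1],bt[1]))
for p in((116,296),(162,272),(219,289)): print(S[p[1],p[0]])
print("hole",tri((332,227),(296,232)),plane("top",(296,232),.13),plane("scene",(332,227),.13))
c=lambda I,x,y,r:cv2.resize(I[y-r:y+r,x-r:x+r],(400,300) if 0 else (300,300),interpolation=cv2.INTER_CUBIC)
cv2.imwrite("pics/c.png",np.vstack([np.hstack([c(S,165,280,35),c(S,332,232,35)]),np.hstack([c(T,437,228,25),c(T,296,237,30)])]))
E
```

```text
(array([161.5, 274. ]), array([161.88816856, 274.05834684]), array([ 17,  16,  26,  33, 617], dtype=int32)) (array([435., 226.]), array([435.27083333, 226.09583333]), array([ 15,  16,  19,  17, 240], dtype=int32))
knob (array([ 0.53332735, -0.2838149 ,  0.14499049]), np.float64(0.0013414859267654178))
[21 24 37]
[38 48 58]
[46 65 85]
hole (array([0.51652495, 0.01591011, 0.12943751]), np.float64(7.155096610408307e-06)) [0.51642759 0.01590101 0.13      ] [0.51699254 0.01571091 0.13      ]
```

View pics/c.png

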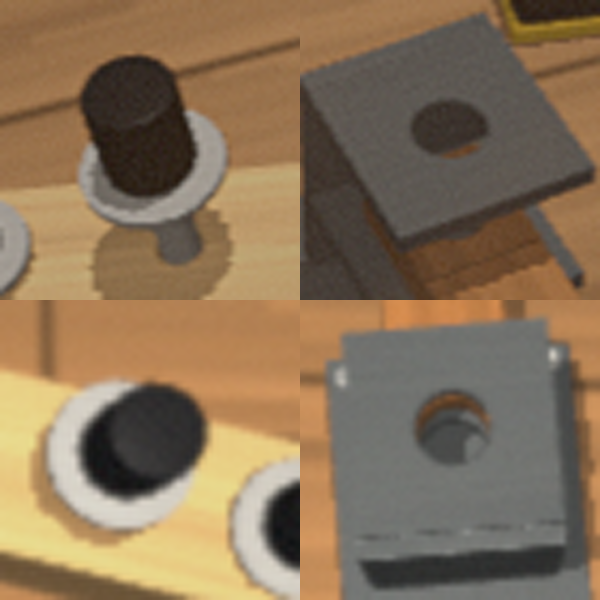

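The crops confirm the pixel positions to within a pixel. The knob centre is at top-camera (435.6,226.3), and the hole centre at top-camera (296.3,232.3) and scene (331.8,227.2). Triangulated heights match what they must be: 0.145 against 0.143, and 0.129 against 0.130.

```bash
cat >> h.py <<'E'
from scipy.spatial.transform import Rotation as R
def go(pos,yaw_y):
    o=bot.get_obs(); w,x,y,z=o["tool_rot"]; A=R.from_quat([x,y,z,w]); a=np.deg2rad(yaw_y)
    Y=np.array([np.cos(a),np.sin(a),0]);Z=np.array([0,0,-1.])
    B=R.from_matrix(np.c_[np.cross(Y,Z),Y,Z])
    print("t",round(o["t"],2),"pos",o["eef_pos"].round(4) if hasattr(o["eef_pos"],"round") else o["eef_pos"])
    print("off",A.inv().apply(np.array(pos)-o["eef_pos"]).round(4),"ang",((A.inv()*B).as_rotvec()/(np.pi/4)).round(3))
E
python3 - <<'E'
from h import *
print(plane("top",(435.6,226.3),.143),plane("scene",(161.7,273.8),.143),tri((161.7,273.8),(435.6,226.3)))
print(tri((331.8,227.2),(296.3,232.3)))
a,b=plane("top",(391,224),.1),plane("top",(466,240),.1); print("rack dir",np.degrees(np.arctan2(*(a-b)[[1,0]])),np.linalg.norm(a-b))
go([.533,-.2845,.304],-13)
E
```

```text
[ 0.53339452 -0.28443132  0.143     ] [ 0.53078    -0.28480911  0.143     ] (array([ 0.53287147, -0.28420347,  0.14530076]), np.float64(0.0009031784249864512))
(array([0.51610041, 0.01547703, 0.1285972 ]), np.float64(0.0004369973476053138))
rack dir 79.0794030644151 0.17257192049792747
t 0.1 pos [ 0.2325 -0.6333  0.303 ]
off [ 0.4023 -0.2238 -0.0007] ang [-2.000e-03 -1.000e-03 -1.263e+00]
```

Emit:
drive_tool(deltas=[{"gripper": 0,"offset": [0.4,-0.224,0],"angular": [0,0,-0.95]},{"gripper": 0,"offset": [0.4,-0.224,0],"angular": [0,0,-0.95]},{"gripper": 0,"offset": [0.4,-0.224,0],"angular": [0,0,-0.95]},{"gripper": 0,"offset": [0.4,-0.224,0],"angular": [0,0,-0.95]},{"gripper": 0,"offset": [0.4,-0.224,0],"angular": [0,0,-0.95]}], grip_force=60)

```text
t: 0.6
eef_pos: [0.3961, -0.442, 0.3037]
tool_rot: [-0.0, 0.852, 0.524, -0.0]
contact_force: [0.8, -0.1, -0.2]
gripper_width: 1.0
grasp_force: 0.0
```

```bash
python3 -c "
from h import *
go([.5325,-.2843,.29],-11)"
```

```text
t 0.6 pos [ 0.3961 -0.442   0.3037]
off [0.2023 0.0508 0.0137] ang [-0.   -0.   -0.35]
```

Emit:
drive_tool(deltas=[{"gripper": 0,"offset": [0.202,0.05,0.01],"angular": [0,0,-0.35]},{"gripper": 0,"offset": [0.202,0.05,0.01],"angular": [0,0,-0.35]},{"gripper": 0,"offset": [0.202,0.05,0.01],"angular": [0,0,-0.35]},{"gripper": 0,"offset": [0.202,0.05,0.01],"angular": [0,0,-0.35]},{"gripper": 0,"offset": [0.202,0.05,0.01],"angular": [0,0,-0.35]}])

```text
t: 1.1
eef_pos: [0.5359, -0.2795, 0.2936]
tool_rot: [-0.001, 0.77, 0.638, 0.002]
contact_force: [0.0, 0.6, -0.6]
gripper_width: 1.0
grasp_force: 0.0
```

```bash
python3 - <<'E'
from h import *
for n in("scene","top"): cv2.imwrite(f"pics/{n}1.png",optics.read_camera(n))
go([.5325,-.2843,.205],-11)
S=cv2.imread("pics/scene1.png");T=cv2.imread("pics/top1.png")
cv2.imwrite("pics/d.png",np.hstack([cv2.resize(S[170:370,60:260],(400,400)),cv2.resize(T[130:330,340:540],(400,400))]))
E
```

```text
t 1.2 pos [ 0.533  -0.2843  0.2934]
off [-0.0002 -0.0004  0.0884] ang [-0.001 -0.001 -0.002]
```

View pics/d.png

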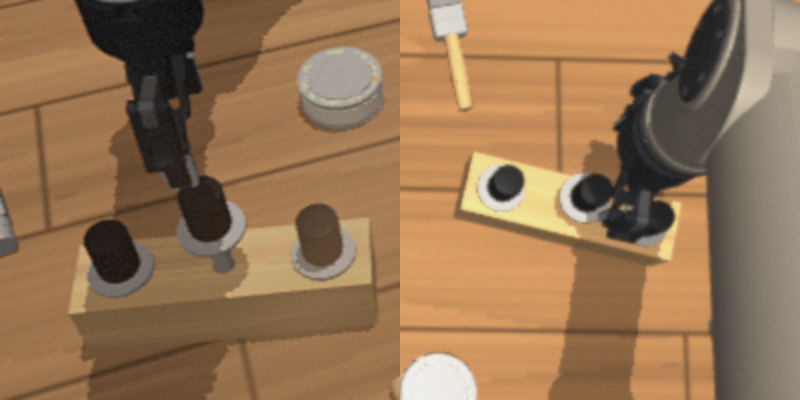

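The scene crop shows the open fingers straddling above the middle knob (205,205). The top view (fingers near (630,215)) is offset by parallax as expected. I'll descend now.

Emit:
drive_tool(deltas=[{"gripper": 0,"offset": [0,0,0.03],"angular": [0,0,0]},{"gripper": 0,"offset": [0,0,0.05],"angular": [0,0,0]},{"gripper": 0,"offset": [0,0,0.07],"angular": [0,0,0]},{"gripper": 0,"offset": [0,0,0.088],"angular": [0,0,0]},{"gripper": 0,"offset": [0,0,0.088],"angular": [0,0,0]}])

```text
t: 1.7
eef_pos: [0.5288, -0.2885, 0.2032]
tool_rot: [-0.002, 0.774, 0.633, -0.002]
contact_force: [-0.0, -1.2, -0.6]
gripper_width: 0.994
grasp_force: 0.0
```

Emit:
drive_tool(deltas=[{"gripper": 120,"offset": [0,0,0],"angular": [0,0,0]},{"gripper": 180,"offset": [0,0,0],"angular": [0,0,0]},{"gripper": 255,"offset": [0,0,0],"angular": [0,0,0]},{"gripper": 255,"offset": [0,0,0],"angular": [0,0,0]},{"gripper": 255,"offset": [0,0,0],"angular": [0,0,0]}], grip_force=60)

```text
t: 2.2
eef_pos: [0.5323, -0.2871, 0.2072]
tool_rot: [0.001, 0.774, 0.634, 0.0]
contact_force: [-1.1, 0.5, 5.6]
gripper_width: 0.405
grasp_force: 59.2
```

Emit:
drive_tool(deltas=[{"gripper": 255,"offset": [0,0,-0.01],"angular": [0,0,0]},{"gripper": 255,"offset": [0,0,-0.03],"angular": [0,0,0]},{"gripper": 255,"offset": [0,0,-0.05],"angular": [0,0,0]},{"gripper": 255,"offset": [0,0,-0.07],"angular": [0,0,0]},{"gripper": 255,"offset": [0,0,-0.09],"angular": [0,0,0]}])

```text
t: 2.7
eef_pos: [0.5313, -0.2865, 0.2966]
tool_rot: [-0.001, 0.773, 0.634, -0.0]
contact_force: [-0.2, 0.4, -2.9]
gripper_width: 0.404
grasp_force: 61.0
```

Emit:
drive_tool(deltas=[{"gripper": 255,"offset": [0,0,-0.02],"angular": [0,0,0]},{"gripper": 255,"offset": [0,0,-0.04],"angular": [0,0,0]},{"gripper": 255,"offset": [0,0,-0.06],"angular": [0,0,0]},{"gripper": 255,"offset": [0,0,-0.07],"angular": [0,0,0]},{"gripper": 255,"offset": [0,0,-0.07],"angular": [0,0,0]}])

```text
t: 3.2
eef_pos: [0.5321, -0.2868, 0.3673]
tool_rot: [0.001, 0.774, 0.634, 0.0]
contact_force: [1.2, -0.8, -3.0]
gripper_width: 0.401
grasp_force: 61.1
```

```bash
python3 - <<'E'
from h import *
S=optics.read_camera("scene"); T=optics.read_camera("top")
o=bot.get_obs();print(o["contact_force"],o["gripper_width"],o["grasp_force"])
go([.516,.0155,.365],-11)
cv2.imwrite("pics/e.png",np.hstack([cv2.resize(S[100:400,60:260],(400,600)),cv2.resize(T[130:330,340:540],(400,600))]))
E
```

```text
[ 0.23439706  0.0112857  -3.02402361] 0.4045144322263146 61.102845668792725
t 3.3 pos [ 0.5314 -0.2866  0.365 ]
off [ 2.932e-01 -7.440e-02  2.000e-04] ang [-0.002 -0.    -0.008]
```

View pics/e.png

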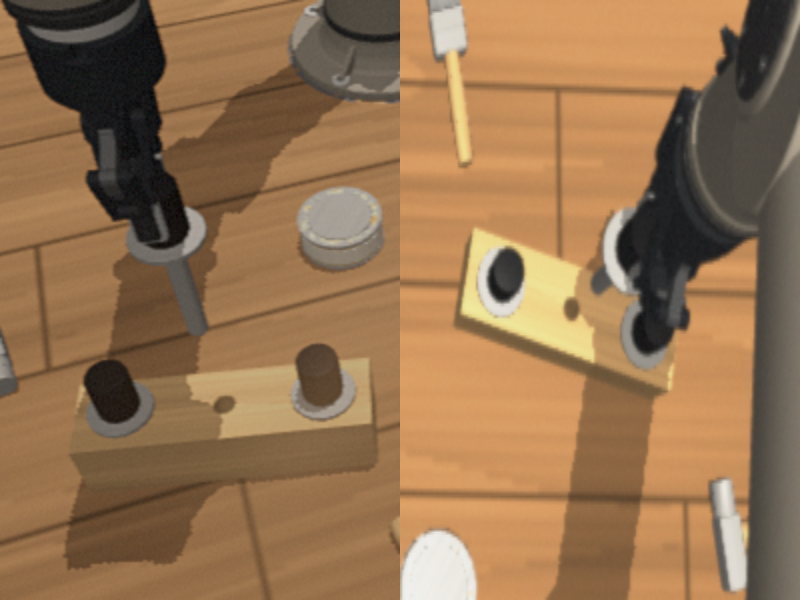

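The pin is held upright and its tip is clear of the rack (about (197,330) in the left crop). Next I carry it over to the bracket.

Emit:
drive_tool(deltas=[{"gripper": 255,"offset": [0.02,-0.005,0],"angular": [0,0,0]},{"gripper": 255,"offset": [0.05,-0.013,0],"angular": [0,0,0]},{"gripper": 255,"offset": [0.085,-0.022,0],"angular": [0,0,0]},{"gripper": 255,"offset": [0.12,-0.03,0],"angular": [0,0,0]},{"gripper": 255,"offset": [0.155,-0.039,0],"angular": [0,0,0]}])

```text
t: 3.8
eef_pos: [0.5232, -0.1258, 0.3644]
tool_rot: [-0.001, 0.774, 0.634, -0.001]
contact_force: [0.2, 0.1, -4.4]
gripper_width: 0.406
grasp_force: 61.1
```

Emit:
drive_tool(deltas=[{"gripper": 255,"offset": [0.035,-0.009,0],"angular": [0,0,0]},{"gripper": 255,"offset": [0.07,-0.018,0],"angular": [0,0,0]},{"gripper": 255,"offset": [0.1,-0.026,0],"angular": [0,0,0]},{"gripper": 255,"offset": [0.123,-0.032,0],"angular": [0,0,0]},{"gripper": 255,"offset": [0.138,-0.035,0],"angular": [0,0,0]}])

```text
t: 4.3
eef_pos: [0.5158, 0.0174, 0.3646]
tool_rot: [-0.001, 0.773, 0.635, -0.001]
contact_force: [0.8, 0.4, -3.2]
gripper_width: 0.401
grasp_force: 61.1
```

Emit:
drive_tool(deltas=[{"gripper": 255,"offset": [0,0,0],"angular": [0,0,0]},{"gripper": 255,"offset": [0,0,0],"angular": [0,0,0]},{"gripper": 255,"offset": [0,0,0],"angular": [0,0,0]}])

```text
t: 4.6
eef_pos: [0.5167, 0.0136, 0.3652]
tool_rot: [-0.0, 0.774, 0.633, -0.001]
contact_force: [0.5, 1.0, -3.3]
gripper_width: 0.401
grasp_force: 61.0
```

```bash
python3 - <<'E'
from h import *
S=optics.read_camera("scene"); T=optics.read_camera("top")
cv2.imwrite("pics/S2.png",S);cv2.imwrite("pics/T2.png",T)
go([.516,.0155,.365],-11)
cv2.imwrite("pics/f.png",np.hstack([cv2.resize(S[100:300,260:400],(420,600),interpolation=2),cv2.resize(T[160:300,250:340],(380,591),interpolation=2)[:600] if 0 else cv2.resize(T[160:300,250:339],(380,600),interpolation=2)]))
E
```

```text
t 4.7 pos [0.5169 0.0138 0.3655]
off [ 0.0015 -0.0012  0.0005] ang [-0.001  0.001 -0.01 ]
```

View pics/f.png

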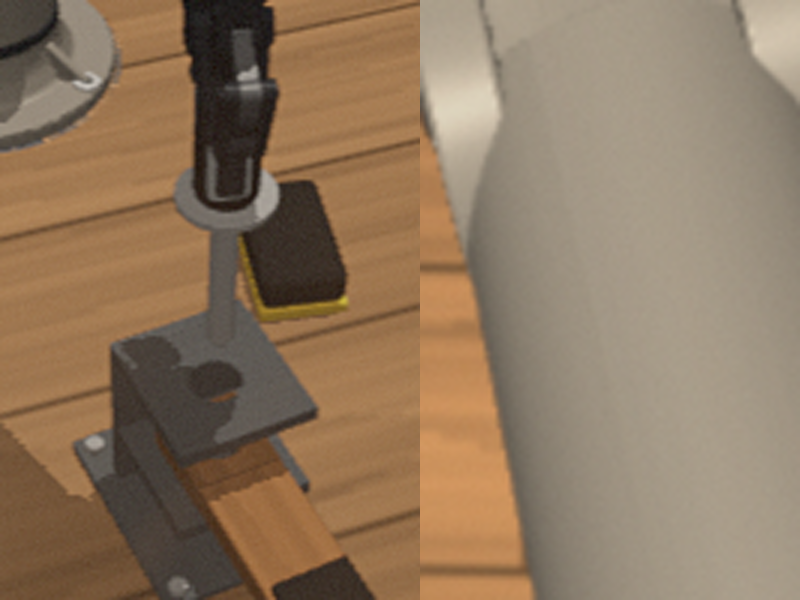

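The scene crop shows the pin tip at scene pixel (333.3,213.5), above the hole at (331.8,227.2). The flange centre is at about (335.7,166.3), and the arm hides everything from the top camera. I'll cast those rays at the known heights to check alignment.

```bash
python3 - <<'E'
from h import *
for p,z in (((333.3,213.5),.1640),((335.7,166.3),.2765),((331.8,227.2),.13)): print(plane("scene",p,z).round(4))
E
```

```text
[0.5166 0.0173 0.164 ]
[0.5206 0.0163 0.2765]
[0.5173 0.0152 0.13  ]
```

The pin is aligned with the hole to about 2 mm, against 8 mm of play, so I'm lowering it.

Emit:
drive_tool(deltas=[{"gripper": 255,"offset": [0,0,0.01],"angular": [0,0,0]},{"gripper": 255,"offset": [0,0,0.022],"angular": [0,0,0]},{"gripper": 255,"offset": [0,0,0.034],"angular": [0,0,0]},{"gripper": 255,"offset": [0,0,0.046],"angular": [0,0,0]},{"gripper": 255,"offset": [0,0,0.058],"angular": [0,0,0]}])

```text
t: 5.2
eef_pos: [0.5166, 0.015, 0.3065]
tool_rot: [-0.0, 0.774, 0.634, -0.0]
contact_force: [-0.6, 0.8, -3.3]
gripper_width: 0.403
grasp_force: 61.1
```

Emit:
drive_tool(deltas=[{"gripper": 255,"offset": [0,0,0.012],"angular": [0,0,0]},{"gripper": 255,"offset": [0,0,0.022],"angular": [0,0,0]},{"gripper": 255,"offset": [0,0,0.032],"angular": [0,0,0]},{"gripper": 255,"offset": [0,0,0.042],"angular": [0,0,0]},{"gripper": 255,"offset": [0,0,0.052],"angular": [0,0,0]}])

```text
t: 5.7
eef_pos: [0.517, 0.015, 0.2552]
tool_rot: [0.0, 0.774, 0.634, 0.0]
contact_force: [0.5, 0.3, -3.3]
gripper_width: 0.404
grasp_force: 61.1
```

No contact so far. About 34 mm remains, so I'll finish slowly.

Emit:
drive_tool(deltas=[{"gripper": 255,"offset": [0,0,0.008],"angular": [0,0,0]},{"gripper": 255,"offset": [0,0,0.015],"angular": [0,0,0]},{"gripper": 255,"offset": [0,0,0.021],"angular": [0,0,0]},{"gripper": 255,"offset": [0,0,0.026],"angular": [0,0,0]},{"gripper": 255,"offset": [0,0,0.029],"angular": [0,0,0]}])

```text
t: 6.2
eef_pos: [0.5168, 0.015, 0.2265]
tool_rot: [-0.0, 0.774, 0.634, -0.0]
contact_force: [-0.3, -0.5, -3.3]
gripper_width: 0.398
grasp_force: 61.1
```

Emit:
drive_tool(deltas=[{"gripper": 255,"offset": [0,0,0.001],"angular": [0,0,0]},{"gripper": 255,"offset": [0,0,0.002],"angular": [0,0,0]},{"gripper": 255,"offset": [0,0,0.003],"angular": [0,0,0]},{"gripper": 255,"offset": [0,0,0.003],"angular": [0,0,0]}])

```text
t: 6.6
eef_pos: [0.5169, 0.015, 0.224]
tool_rot: [0.0, 0.774, 0.634, 0.0]
contact_force: [0.3, -0.4, -3.3]
gripper_width: 0.401
grasp_force: 61.1
```

Emit:
drive_tool(deltas=[{"gripper": 255,"offset": [0,0,0.001],"angular": [0,0,0]},{"gripper": 255,"offset": [0,0,0.002],"angular": [0,0,0]},{"gripper": 255,"offset": [0,0,0.003],"angular": [0,0,0]},{"gripper": 255,"offset": [0,0,0.003],"angular": [0,0,0]}])

```text
t: 7.0
eef_pos: [0.517, 0.0151, 0.2222]
tool_rot: [0.0, 0.774, 0.634, -0.0]
contact_force: [-4.8, -0.7, 10.6]
gripper_width: 0.404
grasp_force: 62.6
```

The flange has seated: the force reversed to +10.6 N at a TCP height of 0.222, against 0.221 expected. I'll open the gripper and retreat straight up.

Emit:
drive_tool(deltas=[{"gripper": 120,"offset": [0,0,0],"angular": [0,0,0]},{"gripper": 60,"offset": [0,0,0],"angular": [0,0,0]},{"gripper": 0,"offset": [0,0,0],"angular": [0,0,0]},{"gripper": 0,"offset": [0,0,0],"angular": [0,0,0]},{"gripper": 0,"offset": [0,0,0],"angular": [0,0,0]}])

```text
t: 7.5
eef_pos: [0.5169, 0.0151, 0.2208]
tool_rot: [-0.0, 0.774, 0.634, 0.0]
contact_force: [0.3, 0.5, 0.2]
gripper_width: 1.0
grasp_force: 0.0
```

Emit:
drive_tool(deltas=[{"gripper": 0,"offset": [0,0,-0.02],"angular": [0,0,0]},{"gripper": 0,"offset": [0,0,-0.05],"angular": [0,0,0]},{"gripper": 0,"offset": [0,0,-0.08],"angular": [0,0,0]},{"gripper": 0,"offset": [0,0,-0.11],"angular": [0,0,0]},{"gripper": 0,"offset": [0,0,-0.12],"angular": [0,0,0]}])

```text
t: 8.0
eef_pos: [0.518, 0.0154, 0.3439]
tool_rot: [0.001, 0.774, 0.634, 0.002]
contact_force: [0.3, 0.5, 0.6]
gripper_width: 0.999
grasp_force: 0.0
```

```bash
python3 - <<'E'
from h import *
S=optics.read_camera("scene")
cv2.imwrite("pics/g.png",cv2.resize(S[100:300,260:400],(420,600),interpolation=2))
E
```

```text
(no output)
```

View pics/g.png

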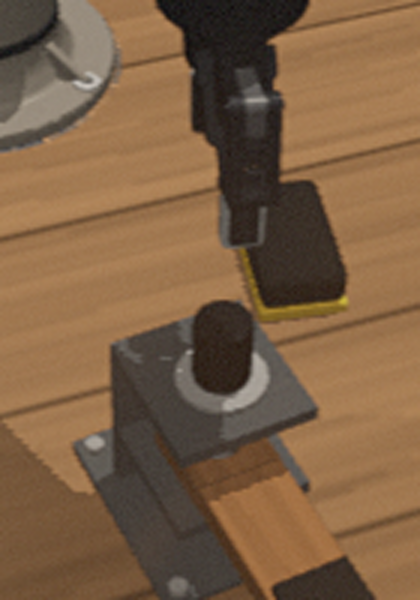

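The flange lies flat on the upper ear at crop (222,378), the pin is upright, and the open gripper is clear above it.

```bash
python3 -c "
from station import bot
print(bot.hand_in())"
```

```text
the job is handed in; nothing more can be done
None
```

The long pin is down through both ears and the arm of the bracket, its flange flat on the upper ear, and released; the job was handed in at about 8 s, but the hand-in returned no verdict.

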